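# Load a spectacle temple and lock the filling jig level

### The arm

A 7-joint arm with a two-finger parallel gripper is mounted at the origin on the work surface. World frame = base frame: x ahead of the robot, y to its left, z up, the work surface at z = 0. Lengths are in m, angles in rad, forces in N, time in s.
With the tool pointing down it reaches from about 0.4 to 0.85 m from the base axis. Payload 10.4 kg.
Tool frame: the origin (TCP) lies at the very end of the fingers, on their centre line; the grasp point (between the pads) lies 19 mm behind it; z points along the fingers, y is the line along which they close (so a half turn about z gives the same grasp; the last joint's range is limited). The gripper opens to 87 mm and grips with 3 to 60 N. Pads are 19 mm wide; open, the fingers measure 117 mm over their backs; the gripper's body (75 mm by 190 mm) begins 51 mm behind the grasp point.
Start: joints at [-1.154, 0.332, -0.065, 1.46, 0.022, 1.35, -0.088], TCP at [0.266, 0.566, 0.192] pointing down, gripper open.
Joint ranges: [-2.6, 2.6], [-0.5, 2.12], [-1.47, 1.34], [0.16, 2.42], [-1.27, 4.41], [0.06, 2.06], [-2.6, 2.6]. Speed limits (rad/s): [2.22, 2.22, 2.79, 2.79, 3.14, 3.14, 3.14].

### API

Orientations are given as a unit quaternion [x, y, z, w].
In Python, from bench import * gives the robot as it stands.
- The arm moves only by the tool step_arm, never from a script. Its arguments are lists of equal length, an entry for each row: "delta_pos": the shift along the world's x, y, z in units of 25 mm (1.0 is 25 mm), a list of three; "turn": the turn about the world's z in units of 0.12 rad (1.0 is 0.12 rad). In form: {"delta_pos": [[tx, ty, tz], ...], "turn": [turn, ...]}. A call has 1 to 12 rows; each row shifts and turns the commanded pose from where the row before left it; what a row does not reach is not made up. A row lasts 1/10 s, in which the tool goes at most 50 mm and 8.59 degrees, less where a joint would pass 70% of its speed; a pose out of reach is approached as far as the arm can. A call with a number of a shift or a turn outside -1 to 1 is refused whole. A call with a gripper value outside its range is refused whole. "grip" is the closure, from 0 (fully open) to 1 (shut), set as the call begins (left out, the last holds). The fingers move at their own pace and stop on an object; "newtons" is the grip in N (left out, the last holds). Time passes only in rows, so rows that do not move let the fingers close. It gives the time, the measured TCP pose, the force, the opening and the grip force at its end, in the units of the state.
- read_state(): the state, without advancing time (a new reading comes with each control period).
- camera(name): name is "scene" or "top" or "wrist"; returns a dict with "image" (480x640x3 uint8, red, green, blue), "z_map" (480x640 float32, m along the optical axis (not along the pixel's ray), 0 where there is no reading), "mtx" (3x3 intrinsics, pixels), "view" (4x4, takes a point from world to camera coordinates). Camera axes: x right, y up, looking along -z (the intrinsics and any distortion apply to the point x, -y, -z); pixel columns grow to the right and rows downward; lengths in m; the calibration is good to about 2 mm. A picture is of the moment at which its call begins.
- close_job(): hands the job in; it is judged then, once.
The state is a dict: "time": time; "joint_positions": joint angles; "joint_vel": joint speeds; "joint_torque": joint torques, N m; "ee_pos": TCP position; "eef_rot": TCP orientation; "ft_force": force on the tool from outside, world axes, zero at the start; "torque": the same for the moment, N m; "width": finger opening in m; "grip_force": force on a finger pad.
Only numpy, scipy, OpenCV 4.12 (cv2) and the standard library are available. Lean on these libraries where they do the work, as an engineer would, in place of code of your own. Each camera call takes 0.05 s, during which the arm holds its last target. There are 200 camera calls.

### The job

Get the colour-filling jig ready: with its plate still tilted up for loading, lay the loose spectacle temple from the tray flat into the nest of pins on the plate, hinge end towards the end stop, and let go of it. Then push the sprung plate down until it lies level, firmly seated on its rubber stops, and while you hold it down slide the bolt fully home into the keeper and let go, so that the jig stays locked level with the temple still in its nest. Work by feel: do not lean hard on the stops (20 N at most), do not force the bolt against the keeper (20 N at most), and leave the spectacle front and the colour cup where they are.

Things in the scene. Friction and masses are not known exactly. Their poses are not given: they have to be found in the camera images.
- jig: The filling jig, fixed to the bench left or right of the tray: dark steel base 222 x 200 x 12 mm (x, y, z), origin at the centre of its underside. x points from the plate's hinge (edge near the robot) to its free far edge; the jig stands turned up to 0.28 rad either way; y left, z up.
- plate (a joint): Tilt of the aluminium plate (rad): 0 = level on its rubber stops, 0.31 = fully up (start). It turns about a pin along the jig's y at the edge near the robot; the far edge rises. A spring always pushes it up: pressed at the bolt knob, about 4 to 7 N start it moving and 13 to 17 N bring it level. Let go, it springs up unless the bolt is home.
- plate_hinge (a point): Middle of the plate's hinge pin, 85 mm from the jig's centre on its -x side, 46 mm above the bench. Axes turn with the plate: x along it to the free edge, y along the pin, z normal to it. The plate is 8 mm thick, 180 mm wide; its top face is 4 mm above this axis and ends 160 mm beyond it.
- nest (a point): Where the temple's middle belongs: 50 mm from the hinge axis, 5 mm to +y of the plate's middle, 2.5 mm above its top face; axes as plate_hinge. The temple lies along y between two pairs of pins (6 mm thick, 9 mm tall, 17 mm clear gap across x) at y = +34 and -34 mm from here; an end stop (block 22 mm wide, 10 mm tall) has its face at y = +74 mm.
- temple_mid (a point): Grip point: middle of the dark plastic temple (side arm of spectacles, 22 g, 5 mm thick), half-way up it. Straight part 12 mm wide (own x), 50 mm to either side along own y; at +y a 17 mm wide butt and a steel hinge stub, at -y an ear piece 42 mm long bent 35 degrees to -x. It lies flat, z up, within 0.45 rad of the robot's y, hinge end left.
- temple_hinge_end (a point): End of the temple's steel hinge stub, 70 mm from its middle along the temple's +y, same height and axes.
- bolt (a joint): Travel of the bolt (m): 0 = drawn back, 0.016 = fully home against its end; starts at 0 to 0.003. Up to 0.005 its nose is clear of the keeper; beyond that it goes on only if the plate is level (the slot leaves 0.8 mm above it, 1.5 mm below). Friction about 2 N; it stays where it is left.
- bolt_knob (a point): Grip point: on the axis of the bolt's upright round knob (12 mm thick), 22 mm above the plate's top, 108 mm from the hinge axis when drawn back, 13 mm below it is the bolt's axis. Axes as plate_hinge; the bolt slides along +x. Knob top is 38 mm above the plate. Bare plate for 25 mm to its sides and 40 mm on its hinge side; a guide block begins 38 mm beyond it.
- stops: The two rubber-topped posts on the jig's base under the plate (143 mm from the hinge axis, 72 mm to either side) on which it rests when level. Origin and axes are the jig's. They give less than a millimetre.
- keeper: Steel keeper block in front of the bolt, 46 mm wide, 18 mm thick, 76 mm tall, face 165 mm from the hinge axis, with a slot (52.5 to 65 mm above the bench) for the 10 mm bolt. Origin and axes are the jig's.
- tray: Shallow grey parts tray, fixed, 250 x 240 mm, walls 14 mm high and 4 mm thick, floor 4 mm; origin at the centre of its underside. In it lie the temple and a spectacle front (two joined rims, no arms), either one nearer the robot, middles 90 to 120 mm apart.
- front_mid (a point): Middle of the spectacle front lying in the tray: 6 mm thick, 134 mm wide along its y, 48 mm along its x. Not to be moved.
- cup_mid (a point): Middle of a white plastic colour cup, 48 mm across, 45 mm tall, on the bench between the jig and the tray. Not to be moved.

How it is judged:
On the way, in this order (a step that is already met when the one before it is completed fails the run):
1. the temple lies flat in its nest, hinge end towards the end stop, let go, with the plate still up (x of temple_mid in the frame of nest between -0.0045 and 0.0045 m and y of temple_mid in the frame of nest between -0.01 and 0.009 m and z of temple_mid in the frame of nest between -0.003 and 0.003 m and angle between the y axis of temple_mid and the y axis of nest, either way round below 0.12 rad and angle between the z axis of temple_mid and the z axis of nest, either way round below 0.06 rad and y of temple_hinge_end in the frame of nest above 0.05 m and contact force between the fingers and temple below 0.05 N and value of joint plate above 0.2 rad), for 0.2 s.
2. the plate is pushed down level onto its rubber stops, so that they carry some load (1.5 N or more) (value of joint plate below 0.012 rad and contact force between stops and anything else above 1.5 N), for 0.15 s.
At the end, for the whole second after the job is handed in: The plate is locked level by the bolt (within 0.02 rad, about 1 degree), the bolt is home in the keeper (at least 12.5 of its 16 mm), and the temple lies at rest flat in its nest, within 4.5 mm across, 9 mm along and 0.12 rad of it, hinge end towards the end stop, let go (x of temple_mid in the frame of nest between -0.0045 and 0.0045 m and y of temple_mid in the frame of nest between -0.01 and 0.009 m and z of temple_mid in the frame of nest between -0.003 and 0.003 m and angle between the y axis of temple_mid and the y axis of nest, either way round below 0.12 rad and angle between the z axis of temple_mid and the z axis of nest, either way round below 0.06 rad and y of temple_hinge_end in the frame of nest above 0.05 m and contact force between the fingers and temple below 0.05 N and value of joint plate between -0.01 and 0.02 rad and value of joint bolt above 0.0125 m and linear speed of temple below 0.01 m/s); the robot touches nothing.
It fails at once if the plate is leaned on so hard that the rubber stops carry more than 20 N (contact force between stops and anything else above 20 N).
It fails at once if the bolt is forced against the keeper with more than 20 N (contact force between keeper and anything else above 20 N).
It fails at once if the spectacle front is moved by more than 20 mm (distance of front_mid from where it was at the start of the episode above 0.02 m).
It fails at once if the colour cup is moved by more than 20 mm (distance of cup_mid from where it was at the start of the episode above 0.02 m).
It also fails if it takes over 62 s, if anything falls off the work surface, if the arm or the gripper's body presses on something with over 40 N, if the wrist force passes 120 N, or if a joint passes its speed limit or range.

## Working session

There is one attempt and no reset: what is moved stays moved. The work goes in short steps, Python scripts to look and compute and a tool call to move; the robot and the scene stay as the last step left them, time stands still between calls to the robot, and variables do not carry over. Pictures are saved under pics/ and viewed, at most 10 in all, crops included, and the job is handed in when it is done.

Besides the shell and the picture viewer there is one more tool, called after "Request:" by a JSON object that holds its "name" and its "arguments", one argument or row to a line. step_arm: Moves the arm, as the interface text tells. Shifts and turns lie within -1 to 1; 1 stands for 25 mm of shift or 0.12 rad of turn. Its arguments: {"type":"object","properties":{"delta_pos":{"type":"array"},"turn":{"type":"array"},"grip":{"type":"number"},"newtons":{"type":"number"}},"required":["delta_pos","turn"]}

```bash
mkdir -p pics
cat > h.py <<'E'
from bench import *
import numpy as np, cv2
def grab(n):
    c=camera(n); np.savez(f'{n}.npz',**{k:np.asarray(c[k]) for k in('image','z_map','mtx','view')}); return c
def load(n): return dict(np.load(f'{n}.npz'))
def pt(c,u,v,z=None):
    "world point of pixel: by depth, or on plane world-z = z"
    K=c['mtx'];V=c['view'];R=V[:3,:3];t=V[:3,3]
    r=np.array([(u-K[0,2])/K[0,0],-(v-K[1,2])/K[1,1],-1.])
    o=-R.T@t; d=R.T@r
    if z is None: s=c['z_map'][int(round(v)),int(round(u))]
    else: s=(z-o[2])/d[2]
    return o+s*d
def save(c,f,box=None,k=1):
    im=c['image'][...,::-1]
    if box: x0,y0,x1,y1=box; im=im[y0:y1,x0:x1]
    cv2.imwrite(f,cv2.resize(im,None,fx=k,fy=k,interpolation=cv2.INTER_CUBIC))
E
python3 - <<'E'
from h import *
c=grab('top');save(c,'pics/top.png');print(c['view'],c['mtx'])
s=read_state();print({k:np.round(v,3) for k,v in s.items()})
c=grab('scene');save(c,'pics/scene.png')
E
```

```text
[[ 0.00767639 -0.99956517  0.02847002  0.02427166]
 [ 0.98169825  0.01295089  0.19000218 -0.50999633]
 [-0.19028827  0.02649043  0.98137079 -0.75649587]
 [ 0.          0.          0.          1.        ]] [[455.49234094   0.         322.96057403]
 [  0.         455.49234094 240.95280518]
 [  0.           0.           1.        ]]
{'time': np.float64(0.05), 'joint_positions': array([-1.154,  0.333, -0.065,  1.461,  0.022,  1.35 , -0.088]), 'joint_vel': array([-0.   ,  0.002,  0.001, -0.002, -0.   , -0.   ,  0.001]), 'joint_torque': array([ 2.0000e-03, -6.2516e+01,  2.5000e-02, -3.9114e+01, -6.2000e-02,
        3.7000e-02,  0.0000e+00]), 'ee_pos': array([0.266, 0.565, 0.191]), 'eef_rot': array([ 0.218,  0.976, -0.001, -0.   ]), 'ft_force': array([-0.58 , -0.555, -1.502]), 'torque': array([ 0.025, -0.029,  0.007]), 'grip_force': np.float64(0.0), 'width': np.float64(0.087)}
```

View pics/top.png

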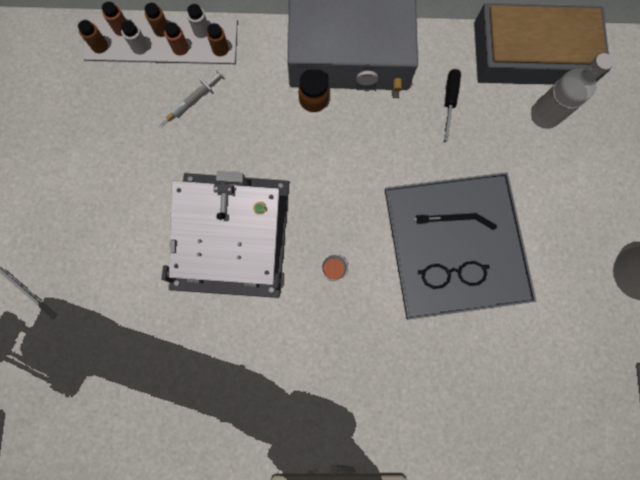

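The top view shows the jig at left (plate about 170–280, 180–285; knob about (222,215)) and the cup at (334,267). The tray is at right, with the temple from its hinge end (418,218) to the ear tip (495,227) and the front at (454,274). I'll zoom in next.

Run:
```python
from h import *
c=load('top')
save(c,'pics/jig.png',(155,165,300,300),4)
save(c,'pics/tmp.png',(405,200,505,240),8)
```

```text
(no output)
```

View pics/jig.png

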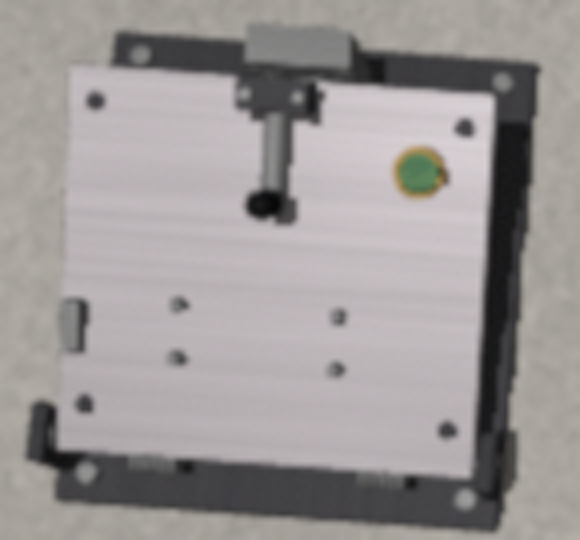

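View pics/tmp.png

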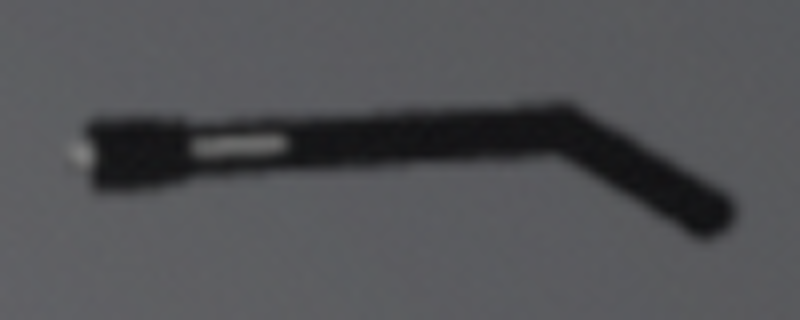

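The jig crop shows base corners at about (117,32), (538,65), (498,528), (57,498) and pins at (180,304), (340,317), (178,357), (337,369). The knob top is at (263,205) and the end stop is at left. In the temple crop the stub tip is at (68,153) and the elbow centre at (565,128).

```bash
cat >> h.py <<'E'
def rz(a): return np.array([[np.cos(a),-np.sin(a),0],[np.sin(a),np.cos(a),0],[0,0,1]])
def plate(jc,yaw,th,p):
    "point p in plate_hinge frame -> world"
    ry=np.array([[np.cos(th),0,-np.sin(th)],[0,1,0],[np.sin(th),0,np.cos(th)]])
    return np.r_[jc,0]+rz(yaw)@(np.array([-.085,0,.046])+ry@np.asarray(p,float))
def proj(c,p):
    q=c['view'][:3,:3]@p+c['view'][:3,3]; K=c['mtx']
    return np.array([K[0,2]+K[0,0]*q[0]/-q[2],K[1,2]-K[1,1]*q[1]/-q[2]])
E
python3 - <<'E'
from h import *
from scipy.optimize import least_squares
c=load('top')
J=lambda a:np.array(a)/4+[155,165]; T=lambda a:np.array(a)/8+[405,200]
base=np.array([pt(c,*J(a),.012)[:2] for a in [(538,65),(498,528),(57,498)]]);print('base',base.round(4))
loc=[(.111,-.1),(-.111,-.1),(-.111,.1)]
pins=[(180,304),(340,317),(178,357),(337,369)]
pl=[(.0615,.039),(.0615,-.029),(.0385,.039),(.0385,-.029)]
obs=[J((538,65)),J((498,528)),J((57,498))]+[J(a) for a in pins]+[J((263,205))]
def f(x,th=None):
    th=x[3]
    P=[np.r_[x[:2],0]+rz(x[2])@np.array([a,b,.012]) for a,b in loc]
    P+=[plate(x[:2],x[2],th,(a,b,.013)) for a,b in pl]+[plate(x[:2],x[2],th,(.108-x[4],0,.042))]
    return (np.array([proj(c,p) for p in P])-obs).ravel()
for th in(.31,):
    r=least_squares(lambda x:np.r_[f(x),(x[3]-.31)*200,(x[4]+.0015)*500],[.55,.2,0,.31,0])
    print(r.x.round(4),r.fun.round(2))
x=r.x;np.save('jig.npy',x)
h=pt(c,*T((68,153)),.0065);e=pt(c,*T((565,128)),.009)
d=h-e;d[2]=0;L=np.linalg.norm(d);print('temple',h,e,L,'yaw',np.arctan2(-d[0],d[1]),'mid',h-d/L*.07, 'mid2',e+d/L*.05)
print('nest',plate(x[:2],x[2],.31,(.05,.005,.0065)),'knob',plate(x[:2],x[2],.31,(.1095,0,.026)),plate(x[:2],x[2],0,(.1095,0,.026)))
# depth check
z=c['z_map']
for q in [(100,250),(420,260),(250,420)]:print(pt(c,*J(q)))
print(pt(c,334,267),pt(c,454,274))
E
```

```text
base [[0.6311 0.0928]
 [0.4129 0.1061]
 [0.4244 0.3039]]
[ 0.529   0.1979 -0.0624  0.3097 -0.0009] [ 0.93 -1.2   0.61  0.57 -0.42  0.   -0.27  0.16 -0.04 -0.11 -0.36  0.34
 -0.02  0.3  -0.29 -0.24 -0.05  0.28]
temple [ 0.56214741 -0.14240526  0.0065    ] [ 0.56935082 -0.26042848  0.009     ] 0.11824284045312154 yaw 0.06095816233885132 mid [ 0.56641184 -0.21227524  0.0065    ] mid2 [ 0.5663048  -0.21052135  0.009     ]
nest [0.48998236 0.20531289 0.0674431 ] knob [0.54028694 0.19715933 0.10416459] [0.55341234 0.19633905 0.072     ]
[0.52531686 0.27475758 0.07222147]
[0.52166779 0.1377995  0.07762779]
[0.45522675 0.21091781 0.05461622]
[0.46708554 0.00855589 0.02254817] [ 0.45934719 -0.21616813  0.0017894 ]
```

View pics/scene.png

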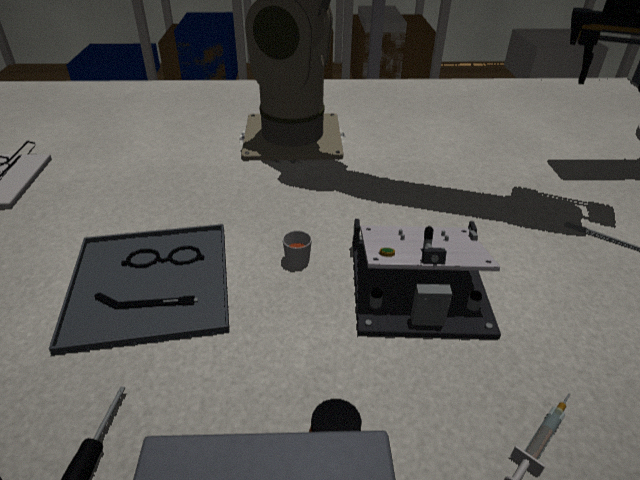

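The scene view agrees: jig at right with the plate up, tray at left with the temple on the far side of the front. The fits are good, so I'll move over the temple.

Request:
{"name": "step_arm", "arguments": {
  "delta_pos": [
    [1, -1, 0],
    [1, -1, 0],
    [1, -1, 0],
    [1, -1, 0],
    [1, -1, 0],
    [1, -1, 0],
    [1, -1, 0],
    [1, -1, 0],
    [1, -1, 0],
    [1, -1, 0],
    [1, -1, 0],
    [1, -1, 0]
  ],
  "turn": [-0.75, -0.75, -0.75, -0.75, -0.75, -0.75, -0.75, -0.75, -0.75, -0.75, -0.75, -0.67],
  "grip": 0.5,
  "newtons": 15
}}

```text
time: 1.3
ee_pos: [0.5667, 0.2644, 0.1919]
eef_rot: [0.687, 0.727, -0.0, -0.0]
ft_force: [0.7, -0.0, 0.2]
width: 0.0434
grip_force: 0.0
```

Request:
{"name": "step_arm", "arguments": {
  "delta_pos": [
    [0, -1, 0],
    [0, -1, 0],
    [0, -1, 0],
    [0, -1, 0],
    [0, -1, 0],
    [0, -1, 0],
    [0, -1, 0],
    [0, -1, 0],
    [0, -1, 0],
    [0, -1, 0],
    [0, -1, 0],
    [0, -1, 0]
  ],
  "turn": [0, 0, 0, 0, 0, 0, 0, 0, 0, 0, 0, 0]
}}

```text
time: 2.5
ee_pos: [0.5658, -0.0354, 0.192]
eef_rot: [0.685, 0.728, -0.0, -0.0]
ft_force: [-0.8, -0.3, 0.1]
width: 0.0436
grip_force: 0.0
```

Request:
{"name": "step_arm", "arguments": {
  "delta_pos": [
    [0, -1, 0],
    [0, -1, 0],
    [0, -1, 0],
    [0, -1, -1],
    [0, -1, -1],
    [0, -1, -1],
    [0, -1, -1],
    [0, 0, 0],
    [0, 0, 0]
  ],
  "turn": [0, 0, 0, 0, 0, 0, 0, 0, 0]
}}

```text
time: 3.4
ee_pos: [0.5655, -0.2096, 0.0917]
eef_rot: [0.686, 0.728, -0.0, -0.001]
ft_force: [0.5, 0.9, 0.4]
width: 0.0435
grip_force: 0.0
```

Run:
```python
from h import *
c=grab('wrist');save(c,'pics/w1.png')
for m in [(.5663,-.211,.009),(.562,-.1424,.0065),(.5694,-.2604,.009)]:print(proj(c,np.array(m)))
```

```text
[318.6948262  233.70575256]
[318.55972984 141.69313854]
[318.78817741 293.09094444]
```

View pics/w1.png

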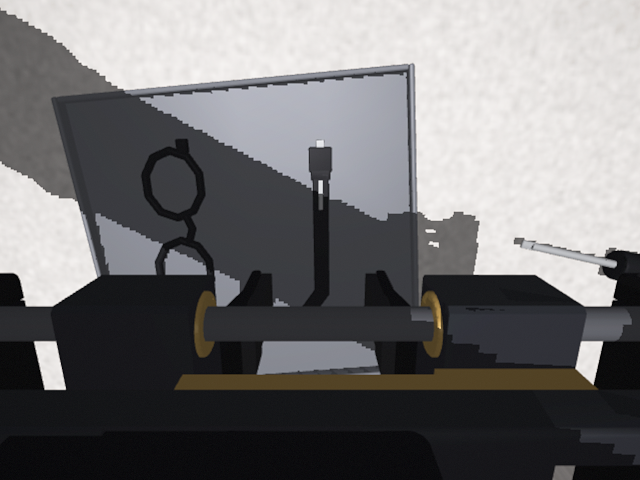

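The wrist view shows the temple between the fingers: tip at (320,140), straight part centred at about (321,240), within 2 px of prediction. I'll descend and grip.

Request:
{"name": "step_arm", "arguments": {
  "delta_pos": [
    [0, 0, -1],
    [0, 0, -1],
    [0, 0, -1],
    [0, 0, -0.25],
    [0, 0, -0.17],
    [0, 0, 0],
    [0, 0, 0]
  ],
  "turn": [0, 0, 0, 0, 0, 0, 0]
}}

```text
time: 4.15
ee_pos: [0.567, -0.2095, 0.0081]
eef_rot: [0.685, 0.728, 0.001, 0.001]
ft_force: [-0.3, 0.8, -0.4]
width: 0.0435
grip_force: 0.0
```

Request:
{"name": "step_arm", "arguments": {
  "delta_pos": [
    [0, 0, 0],
    [0, 0, 0],
    [0, 0, 0],
    [0, 0, 0],
    [0, 0, 0],
    [0, 0, 0]
  ],
  "turn": [0, 0, 0, 0, 0, 0],
  "grip": 1
}}

```text
time: 4.75
ee_pos: [0.5661, -0.2095, 0.0068]
eef_rot: [0.685, 0.728, 0.0, 0.0]
ft_force: [0.6, 0.6, 0.1]
width: 0.0045
grip_force: 0.0
```

Request:
{"name": "step_arm", "arguments": {
  "delta_pos": [
    [0, 0, 0.4],
    [0, 0, 1],
    [0, 0, 1],
    [0, 0, 1],
    [0, 0, 1],
    [0, 0, 1],
    [0, 0, 0.6],
    [0, 0, 0]
  ],
  "turn": [0, 0, 0, 0, 0, 0, 0, 0]
}}

```text
time: 5.55
ee_pos: [0.5672, -0.2099, 0.1592]
eef_rot: [0.685, 0.728, 0.001, 0.002]
ft_force: [-0.2, -0.3, 0.2]
width: 0.0003
grip_force: 0.0
```

The grip missed; the tips were probably too high. I'll check where the temple lies now.

Run:
```python
from h import *
c=grab('wrist');save(c,'pics/w2.png')
for m in [(.5663,-.211,.009),(.562,-.1424,.0065),(.5694,-.2604,.009)]:print(proj(c,np.array(m)))
```

```text
[316.08258366 214.85024135]
[315.91326949 139.79215146]
[316.20198036 264.277032  ]
```

View pics/w2.png

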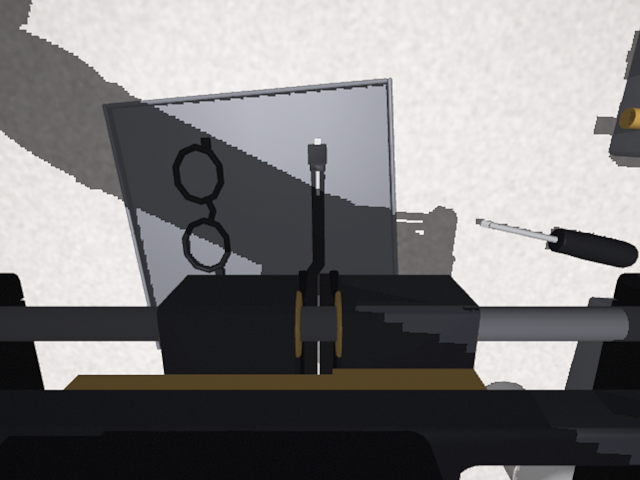

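The temple is unmoved (tip (317,138), shaft about (318,215)), so the tips were just too high. Down again, lower and by feel.

Request:
{"name": "step_arm", "arguments": {
  "delta_pos": [
    [0, 0, -1],
    [0, 0, -1],
    [0, 0, -1],
    [0, 0, -1],
    [0, 0, -1],
    [0, 0, -0.9],
    [0, 0, -0.1],
    [0, 0, 0],
    [0, 0, 0],
    [0, 0, 0]
  ],
  "turn": [0, 0, 0, 0, 0, 0, 0, 0, 0, 0],
  "grip": 0.5
}}

```text
time: 6.6
ee_pos: [0.5668, -0.2097, 0.0079]
eef_rot: [0.685, 0.728, 0.001, 0.001]
ft_force: [0.8, 0.2, 0.8]
width: 0.0434
grip_force: 0.0
```

Request:
{"name": "step_arm", "arguments": {
  "delta_pos": [
    [0, 0, -0.04],
    [0, 0, 0],
    [0, 0, 0],
    [0, 0, 0]
  ],
  "turn": [0, 0, 0, 0]
}}

```text
time: 7.0
ee_pos: [0.5662, -0.2094, 0.0059]
eef_rot: [0.685, 0.728, 0.0, 0.0]
ft_force: [-0.1, -0.1, 0.9]
width: 0.0438
grip_force: 0.0
```

Request:
{"name": "step_arm", "arguments": {
  "delta_pos": [
    [0, 0, -0.04],
    [0, 0, 0],
    [0, 0, 0]
  ],
  "turn": [0, 0, 0]
}}

```text
time: 7.3
ee_pos: [0.566, -0.2094, 0.0047]
eef_rot: [0.685, 0.728, -0.0, -0.0]
ft_force: [-0.0, 0.2, -0.0]
width: 0.0437
grip_force: 0.0
```

Request:
{"name": "step_arm", "arguments": {
  "delta_pos": [
    [0, 0, 0],
    [0, 0, 0],
    [0, 0, 0],
    [0, 0, 0],
    [0, 0, 0],
    [0, 0, 0]
  ],
  "turn": [0, 0, 0, 0, 0, 0],
  "grip": 1
}}

```text
time: 7.9
ee_pos: [0.5661, -0.2094, 0.0048]
eef_rot: [0.685, 0.728, 0.0, 0.0]
ft_force: [0.1, 1.1, 0.1]
width: 0.0046
grip_force: 0.0
```

Run:
```python
from h import *
s=read_state();print(s['ee_pos'],s['width'],s['grip_force'],s['ft_force'])
c=grab('wrist');print('tcp px',proj(c,s['ee_pos']))
save(c,'pics/w3.png')
c=grab('top')
for q in [(400,230),(450,250),(450,230),(453.5,217),(440,218),(640-300,150),(300,330)]:print(q,pt(c,*q).round(4))
print(proj(c,np.array([.566,-.21,.009])))
```

```text
[ 0.56608535 -0.20941456  0.00477062] 0.004586671977136455 0.0 [0.13744276 1.09884355 0.13341261]
tcp px [317.3356785  269.12038406]
(400, 230) [ 0.541  -0.1165  0.0054]
(450, 250) [ 0.5042 -0.2101  0.0038]
(450, 230) [ 0.5427 -0.2119  0.0038]
(453.5, 217) [ 0.5367 -0.1796  0.1276]
(440, 218) [ 0.5645 -0.1923  0.0088]
(340, 150) [ 0.7001 -0.0036  0.0011]
(300, 330) [ 0.3549  0.0685 -0.0006]
[449.29273223 217.33764072]
```

View pics/w3.png

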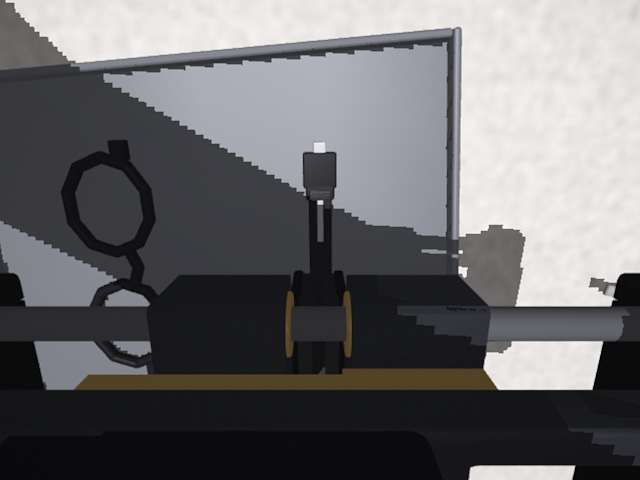

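The wrist view shows the fingers around the temple shaft at about (319,270), with the temple not shifted. I'll give the fingers more time.

Request:
{"name": "step_arm", "arguments": {
  "delta_pos": [
    [0, 0, 0],
    [0, 0, 0],
    [0, 0, 0]
  ],
  "turn": [0, 0, 0]
}}

```text
time: 8.3
ee_pos: [0.5661, -0.2095, 0.0048]
eef_rot: [0.685, 0.728, 0.0, 0.0]
ft_force: [-0.0, 0.3, 0.5]
width: 0.0009
grip_force: 0.0
```

Request:
{"name": "step_arm", "arguments": {
  "delta_pos": [
    [0, 0, -0.04],
    [0, 0, 0]
  ],
  "turn": [0, 0]
}}

```text
time: 8.5
ee_pos: [0.566, -0.2094, 0.0036]
eef_rot: [0.685, 0.728, 0.0, -0.0]
ft_force: [0.2, -1.1, -0.1]
width: 0.0006
grip_force: 0.0
```

Request:
{"name": "step_arm", "arguments": {
  "delta_pos": [
    [0, 0, -0.04],
    [0, 0, 0]
  ],
  "turn": [0, 0]
}}

```text
time: 8.7
ee_pos: [0.566, -0.2094, 0.0026]
eef_rot: [0.685, 0.728, -0.0, -0.0]
ft_force: [0.9, 1.1, 0.5]
width: 0.0004
grip_force: 0.0
```

Request:
{"name": "step_arm", "arguments": {
  "delta_pos": [
    [0, 0, -0.04],
    [0, 0, 0]
  ],
  "turn": [0, 0]
}}

```text
time: 8.9
ee_pos: [0.566, -0.2094, 0.0016]
eef_rot: [0.685, 0.728, -0.0, -0.0]
ft_force: [-0.2, -0.5, -0.8]
width: 0.0009
grip_force: 0.0
```

Request:
{"name": "step_arm", "arguments": {
  "delta_pos": [
    [0, 0, -0.06],
    [0, 0, 0]
  ],
  "turn": [0, 0]
}}

```text
time: 9.1
ee_pos: [0.566, -0.2094, 0.0001]
eef_rot: [0.685, 0.728, -0.0, -0.0]
ft_force: [0.5, 0.0, 0.1]
width: 0.0006
grip_force: 0.0
```

Request:
{"name": "step_arm", "arguments": {
  "delta_pos": [
    [0, 0, -0.06],
    [0, 0, 0]
  ],
  "turn": [0, 0]
}}

```text
time: 9.3
ee_pos: [0.566, -0.2094, -0.0014]
eef_rot: [0.685, 0.728, -0.0, -0.0]
ft_force: [-0.0, -0.5, -0.2]
width: 0.0003
grip_force: 0.0
```

Request:
{"name": "step_arm", "arguments": {
  "delta_pos": [
    [0, 0, -0.06],
    [0, 0, 0]
  ],
  "turn": [0, 0]
}}

```text
time: 9.5
ee_pos: [0.566, -0.2094, -0.0029]
eef_rot: [0.685, 0.728, -0.0, -0.0]
ft_force: [0.5, -0.3, -0.3]
width: 0.0006
grip_force: 0.0
```

Measured TCP is below the tray floor with no contact, so the reported pose has an offset. I'll measure the true tip height from camera depth.

Run:
```python
from h import *
for n in('scene','top'):
    c=grab(n);V=c['view'];K=c['mtx'];v,u=np.mgrid[:480,:640];s=c['z_map']
    cam=np.stack([(u-K[0,2])/K[0,0]*s,-(v-K[1,2])/K[1,1]*s,-s],-1)
    P=(cam-V[:3,3])@V[:3,:3]
    m=(s>0)&(abs(P[...,0]-.566)<.06)&(abs(P[...,1]+.21)<.05)&(P[...,2]>.0075)&(P[...,2]<.09)
    print(n,m.sum())
    for lo in np.arange(.0075,.09,.003):
        k=m&(P[...,2]>=lo)&(P[...,2]<lo+.003)
        if k.sum():
            q=P[k];print(round(lo,4),k.sum(),q.min(0).round(3)[:2],q.max(0).round(3)[:2])
```

```text
scene 440
0.0075 388 [ 0.556 -0.26 ] [ 0.577 -0.16 ]
0.0105 19 [ 0.563 -0.259] [ 0.576 -0.162]
0.0255 2 [ 0.557 -0.198] [ 0.558 -0.197]
0.0285 3 [ 0.559 -0.199] [ 0.562 -0.198]
0.0315 3 [ 0.559 -0.198] [ 0.561 -0.197]
0.0345 6 [ 0.556 -0.199] [ 0.561 -0.197]
0.0375 3 [ 0.559 -0.199] [ 0.561 -0.198]
0.0405 6 [ 0.555 -0.199] [ 0.561 -0.197]
0.0435 2 [ 0.559 -0.199] [ 0.561 -0.198]
0.0465 6 [ 0.556 -0.199] [ 0.562 -0.197]
0.0495 2 [ 0.555 -0.198] [ 0.558 -0.197]
top 137
0.0075 113 [ 0.509 -0.202] [ 0.602 -0.16 ]
0.0105 15 [ 0.556 -0.198] [ 0.568 -0.163]
0.0705 2 [ 0.576 -0.198] [ 0.578 -0.198]
0.0735 1 [ 0.574 -0.197] [ 0.574 -0.197]
0.0765 2 [ 0.573 -0.198] [ 0.575 -0.198]
0.0795 3 [ 0.572 -0.199] [ 0.576 -0.197]
0.0825 1 [ 0.575 -0.198] [ 0.575 -0.198]
```

Run:
```python
from h import *
c=load('scene');p=proj(c,np.array([.566,-.21,.02]));print(p)
x,y=p.astype(int);save(c,'pics/s3.png',(x-60,y-60,x+60,y+40),6)
for z in(-.003,.009,.02,.03):print(z,(proj(c,np.array([.566,-.21,z]))-[x-60,y-60])*6)
```

```text
[147.91062068 296.48366301]
-0.003 [383.69882906 428.2992356 ]
0.009 [374.27234113 394.49265984]
0.02 [365.46372405 362.90197804]
0.03 [357.31281015 333.67004242]
```

View pics/s3.png

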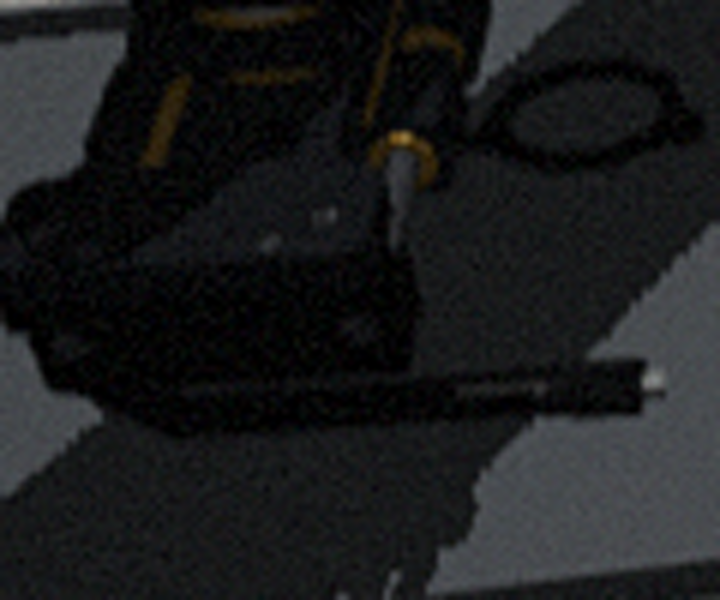

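The crop shows the gripper body's far end block (bottom edge about row 375), hiding the fingertips, and the temple undisturbed below it. I'll work out the body's height from that edge.

Run:
```python
from h import *
c=load('scene');x0,y0=147-60,296-60
for q in [(400,360),(390,340),(350,325),(250,340),(150,350),(80,360),(300,370),(400,300),(200,250)]:
    print(q,pt(c,q[0]/6+x0,q[1]/6+y0).round(4))
# wrist cam depths of fingers
c=grab('wrist')
for q in [(301,290),(337,290),(301,340),(337,350),(250,310),(320,250),(320,180),(200,375),(320,270)]: print(q,pt(c,*q).round(4))
```

```text
(400, 360) [ 0.6486 -0.1671  0.101 ]
(390, 340) [ 0.6495 -0.1677  0.1076]
(350, 325) [ 0.6511 -0.1743  0.1136]
(250, 340) [ 0.6513 -0.1955  0.11  ]
(150, 350) [1.0938 0.0173 0.533 ]
(80, 360) [ 0.6541 -0.2298  0.1077]
(300, 370) [ 0.651  -0.1873  0.1008]
(400, 300) [ 0.5601 -0.1999  0.0356]
(200, 250) [ 0.6575 -0.1968  0.1406]
(301, 290) [ 0.5589 -0.1984  0.0524]
(337, 290) [ 0.5735 -0.1978  0.0518]
(301, 340) [ 0.561  -0.1837  0.1148]
(337, 350) [ 0.569  -0.1829  0.1194]
(250, 310) [ 0.5505 -0.1726  0.1231]
(320, 250) [ 0.5665 -0.194   0.0107]
(320, 180) [ 0.5643 -0.1586  0.0108]
(200, 375) [ 0.541  -0.1864  0.1258]
(320, 270) [ 0.5672 -0.2051  0.01  ]
```

Run:
```python
from h import *
c=load('wrist')
for u in (308,316,319,330):
    for v in range(262,300,3): print(u,v,pt(c,u,v).round(4))
V=c['view'];print('cam',-V[:3,:3].T@V[:3,3])
```

```text
308 262 [ 0.5607 -0.203   0.0047]
308 265 [ 0.5608 -0.2041  0.0063]
308 268 [ 0.5609 -0.206   0.0057]
308 271 [ 0.561  -0.2076  0.0059]
308 274 [ 0.5612 -0.1997  0.0307]
308 277 [ 0.5613 -0.2001  0.0334]
308 280 [ 0.5614 -0.1999  0.0375]
308 283 [ 0.5615 -0.2002  0.0403]
308 286 [ 0.5616 -0.2004  0.0432]
308 289 [ 0.5617 -0.2001  0.0471]
308 292 [ 0.5618 -0.2001  0.0502]
308 295 [ 0.5619 -0.1997  0.0541]
308 298 [ 0.5619 -0.2     0.0563]
316 262 [ 0.5649 -0.2006  0.0107]
316 265 [ 0.5649 -0.2021  0.0112]
316 268 [ 0.565  -0.2036  0.0116]
316 271 [ 0.5652 -0.2059  0.0097]
316 274 [ 0.5649 -0.1998  0.03  ]
316 277 [ 0.5649 -0.1999  0.0336]
316 280 [ 0.5649 -0.1994  0.0384]
316 283 [ 0.565  -0.1998  0.0408]
316 286 [ 0.565  -0.2001  0.0433]
316 289 [ 0.565  -0.1994  0.0482]
316 292 [ 0.565  -0.1999  0.0502]
316 295 [ 0.5651 -0.1997  0.0536]
316 298 [ 0.5651 -0.1995  0.0568]
319 262 [ 0.5664 -0.2005  0.0107]
319 265 [ 0.5665 -0.2022  0.0106]
319 268 [ 0.5666 -0.2035  0.0115]
319 271 [ 0.5667 -0.2055  0.0104]
319 274 [ 0.5663 -0.1998  0.0296]
319 277 [ 0.5664 -0.2008  0.031 ]
319 280 [ 0.5665 -0.2024  0.0306]
319 283 [ 0.5665 -0.2033  0.032 ]
319 286 [ 0.5666 -0.2048  0.0321]
319 289 [ 0.5667 -0.2063  0.0321]
319 292 [ 0.5668 -0.2078  0.0319]
319 295 [ 0.5669 -0.209   0.0327]
319 298 [ 0.567  -0.2107  0.0322]
330 262 [ 0.5721 -0.2003  0.0103]
330 265 [ 0.5722 -0.202   0.0101]
330 268 [ 0.5723 -0.2037  0.01  ]
330 271 [ 0.5712 -0.1975  0.0311]
330 274 [ 0.5712 -0.1981  0.0335]
330 277 [ 0.5711 -0.198   0.0373]
330 280 [ 0.571  -0.1979  0.041 ]
330 283 [ 0.5711 -0.1997  0.0402]
330 286 [ 0.5709 -0.1993  0.0445]
330 289 [ 0.5709 -0.1999  0.0463]
330 292 [ 0.5707 -0.1992  0.051 ]
330 295 [ 0.5707 -0.1996  0.053 ]
330 298 [ 0.5706 -0.1994  0.0563]
cam [ 0.56214094 -0.13794854  0.19125333]
```

The wrist depth shows the fingertips actually at z ≈ 0.028 while the reported TCP is −0.003. So the true tip sits about 30 mm above the reported TCP. I'll open and descend, ending by feel.

Request:
{"name": "step_arm", "arguments": {
  "delta_pos": [
    [0, 0, 0],
    [0, 0, 0],
    [0, 0, -0.2],
    [0, 0, -0.2],
    [0, 0, -0.2],
    [0, 0, -0.1],
    [0, 0, 0],
    [0, 0, 0]
  ],
  "turn": [0, 0, 0, 0, 0, 0, 0, 0],
  "grip": 0.5
}}

```text
time: 10.45
ee_pos: [0.5661, -0.2095, -0.0202]
eef_rot: [0.685, 0.728, 0.0, 0.0]
ft_force: [-0.2, 0.3, 0.5]
width: 0.0433
grip_force: 0.0
```

Run:
```python
from h import *
s=read_state();print(s['ee_pos'],s['width'],s['ft_force'])
c=grab('wrist');V=c['view'];K=c['mtx'];v,u=np.mgrid[:480,:640];z=c['z_map']
cam=np.stack([(u-K[0,2])/K[0,0]*z,-(v-K[1,2])/K[1,1]*z,-z],-1);P=(cam-V[:3,3])@V[:3,:3]
for lo in np.arange(.004,.04,.003):
    k=(z>0)&(abs(P[...,1]+.2)<.004)&(abs(P[...,0]-.566)<.04)&(P[...,2]>=lo)&(P[...,2]<lo+.003)
    if k.sum(): print(lo.round(3),k.sum(),np.percentile(P[k][:,0],[0,25,50,75,100]).round(3))
```

```text
[ 0.56611512 -0.20952554 -0.02020855] 0.043327950504043554 [-0.15111633  0.25370561  0.45601726]
0.004 1945 [0.526 0.542 0.557 0.585 0.606]
0.007 81 [0.527 0.562 0.566 0.57  0.601]
0.01 386 [0.536 0.564 0.567 0.571 0.596]
0.013 127 [0.536 0.541 0.588 0.591 0.596]
0.016 107 [0.536 0.541 0.588 0.592 0.596]
0.019 135 [0.536 0.54  0.545 0.591 0.596]
0.022 130 [0.536 0.541 0.588 0.592 0.596]
0.025 130 [0.536 0.541 0.545 0.59  0.596]
0.028 151 [0.536 0.541 0.588 0.592 0.596]
0.031 153 [0.536 0.54  0.588 0.591 0.596]
0.034 202 [0.536 0.541 0.566 0.591 0.597]
0.037 197 [0.534 0.54  0.588 0.592 0.597]
0.04 178 [0.534 0.539 0.544 0.593 0.598]
```

Request:
{"name": "step_arm", "arguments": {
  "delta_pos": [
    [0, 0, -0.1],
    [0, 0, -0.04],
    [0, 0, 0]
  ],
  "turn": [0, 0, 0]
}}

```text
time: 10.8
ee_pos: [0.566, -0.2094, -0.0239]
eef_rot: [0.685, 0.728, -0.0, -0.0]
ft_force: [-0.4, 0.5, -0.1]
width: 0.0436
grip_force: 0.0
```

Request:
{"name": "step_arm", "arguments": {
  "delta_pos": [
    [0, 0, 0],
    [0, 0, 0],
    [0, 0, 0],
    [0, 0, 0],
    [0, 0, 0],
    [0, 0, 0],
    [0, 0, 0],
    [0, 0, 0]
  ],
  "turn": [0, 0, 0, 0, 0, 0, 0, 0],
  "grip": 1
}}

```text
time: 11.6
ee_pos: [0.5661, -0.2095, -0.0237]
eef_rot: [0.685, 0.728, 0.0, 0.0]
ft_force: [-0.6, 0.2, 0.4]
width: 0.0112
grip_force: 15.0
```

Gripped at 15 N. Lift and carry to above the nest.

Request:
{"name": "step_arm", "arguments": {
  "delta_pos": [
    [0, 0, 0.4],
    [0, 0, 0.8],
    [0, 0, 1],
    [0, 0, 1],
    [0, 0, 1],
    [0, 0, 1],
    [0, 0.5, 0.8],
    [0, 1, 0],
    [0, 1, 0],
    [0, 1, 0],
    [0, 1, 0],
    [0, 1, 0]
  ],
  "turn": [0, 0, 0, 0, 0, 0, 0, 0, 0, 0, 0, 0]
}}

```text
time: 12.8
ee_pos: [0.566, -0.0711, 0.1271]
eef_rot: [0.685, 0.728, 0.0, 0.0]
ft_force: [0.1, -0.8, -0.3]
width: 0.0113
grip_force: 15.0
```

Request:
{"name": "step_arm", "arguments": {
  "delta_pos": [
    [-0.25, 1, 0],
    [-0.25, 1, 0],
    [-0.25, 1, 0],
    [-0.25, 1, 0],
    [-0.4, 1, 0],
    [-0.4, 1, 0],
    [-0.4, 1, 0],
    [-0.3, 1, 0],
    [-0.3, 1, 0],
    [-0.2, 1, 0],
    [0, 0.7, 0],
    [0, 0.4, 0]
  ],
  "turn": [-0.25, -0.25, -0.25, -0.25, 0, 0, 0, 0, 0, 0, 0, 0]
}}

```text
time: 14.0
ee_pos: [0.4911, 0.207, 0.1267]
eef_rot: [0.727, 0.686, 0.0, 0.0]
ft_force: [-0.2, 0.6, -0.2]
width: 0.0115
grip_force: 15.0
```

Request:
{"name": "step_arm", "arguments": {
  "delta_pos": [
    [0, 0, 0],
    [0, 0, 0]
  ],
  "turn": [0, 0]
}}

```text
time: 14.2
ee_pos: [0.4915, 0.2043, 0.1263]
eef_rot: [0.728, 0.685, -0.0, 0.0]
ft_force: [0.0, 0.2, -0.6]
width: 0.0112
grip_force: 15.0
```

Run:
```python
from h import *
s=read_state();print(s['ee_pos'],s['eef_rot'],s['width'],s['ft_force'])
c=grab('wrist');save(c,'pics/w5.png')
x=np.load('jig.npy')
for p in [(.0615,.039,.013),(.0615,-.029,.013),(.0385,.039,.013),(.0385,-.029,.013),(.05,.079,.014)]:print(proj(c,plate(x[:2],x[2],.31,p)).round(1))
print(plate(x[:2],x[2],.31,(.05,.004,.0065)))
```

```text
[0.49152554 0.20433634 0.1262515 ] [ 7.28215416e-01  6.85348218e-01 -2.12331689e-04  2.86149340e-04] 0.011235128471340738 [ 0.03216393  0.18799686 -0.59235492]
[328.9 193.4]
[327.8 289.2]
[296.2 191.7]
[297.4 285.2]
[311.8 130.2]
[0.48991998 0.20431484 0.0674431 ]
```

View pics/w5.png

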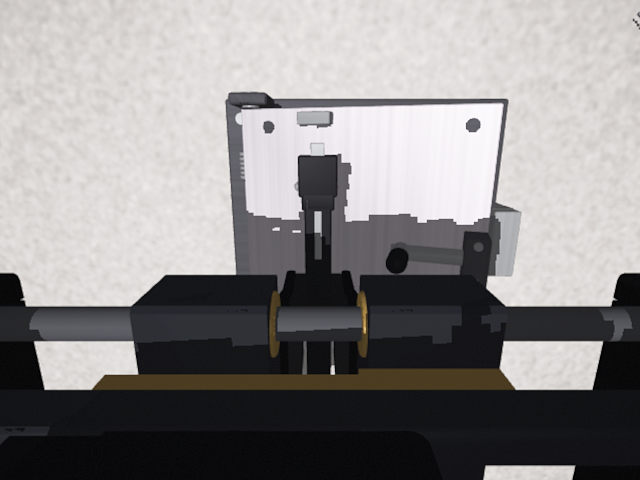

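The wrist view shows the temple hanging over the plate (stub (317,148), shaft about (318,220)) with the end stop at (314,117), in line with prediction. I'll lower it, ending by feel.

Request:
{"name": "step_arm", "arguments": {
  "delta_pos": [
    [0, 0.08, -0.8],
    [0, 0, -0.8],
    [0, 0, -0.8],
    [0, 0, -0.6],
    [0, 0, -0.3],
    [0, 0, 0],
    [0, 0, 0],
    [0, 0, 0]
  ],
  "turn": [0, 0, 0, 0, 0, 0, 0, 0]
}}

```text
time: 15.05
ee_pos: [0.4914, 0.2075, 0.0445]
eef_rot: [0.728, 0.686, 0.0, 0.0]
ft_force: [-0.4, -2.0, -0.7]
width: 0.0111
grip_force: 15.0
```

Request:
{"name": "step_arm", "arguments": {
  "delta_pos": [
    [0, 0, -0.04],
    [0, 0, -0.04],
    [0, 0, 0]
  ],
  "turn": [0, 0, 0]
}}

```text
time: 15.35
ee_pos: [0.4912, 0.2077, 0.0419]
eef_rot: [0.728, 0.686, 0.0, 0.0]
ft_force: [0.0, 0.9, -1.1]
width: 0.0112
grip_force: 15.0
```

Run:
```python
from h import *
s=read_state();print(s['ee_pos'],s['width'],s['ft_force'],s['torque'])
c=grab('wrist');V=c['view'];K=c['mtx'];v,u=np.mgrid[:480,:640];z=c['z_map']
cam=np.stack([(u-K[0,2])/K[0,0]*z,-(v-K[1,2])/K[1,1]*z,-z],-1);P=(cam-V[:3,3])@V[:3,:3]
x=np.load('jig.npy');print(pt(c,317,200),pt(c,317,230))
L=(P-np.r_[x[:2],0])@rz(x[2])-[-.085,0,.046]
t=.31;Q=np.stack([L[...,0]*np.cos(t)+L[...,2]*np.sin(t),L[...,1],-L[...,0]*np.sin(t)+L[...,2]*np.cos(t)],-1)
np.save('Q.npy',Q)
k=(z>0)&(Q[...,1]>.05)&(Q[...,1]<.075)&(abs(Q[...,0]-.05)<.03)&(Q[...,2]>.008)
print('butt+',np.percentile(Q[k],[2,50,98],axis=0).round(4))
k=(z>0)&(Q[...,1]>.02)&(Q[...,1]<.05)&(abs(Q[...,0]-.05)<.03)&(Q[...,2]>.008)
print('shaft',np.percentile(Q[k],[2,50,98],axis=0).round(4))
k=(z>0)&(Q[...,1]>.02)&(Q[...,1]<.075)&(abs(Q[...,0]-.1)<.02)
print('plate z',np.median(Q[k][:,2]).round(4))
save(c,'pics/w6.png')
```

```text
[0.49124023 0.20771185 0.04190156] 0.011228944939469136 [ 0.00346809  0.9145724  -1.07373448] [ 0.00178557  0.10517193 -0.03057421]
[0.49373237 0.25225958 0.07625154] [0.49293638 0.23874476 0.07586672]
butt+ [[0.0459 0.0506 0.0114]
 [0.0536 0.062  0.0144]
 [0.0613 0.074  0.0172]]
shaft [[0.0259 0.0302 0.0141]
 [0.0579 0.0332 0.1161]
 [0.0789 0.0455 0.1375]]
plate z 0.0965
```

Request:
{"name": "step_arm", "arguments": {
  "delta_pos": [
    [-0.06, -0.02, 0],
    [0, 0, -0.04],
    [0, 0, 0],
    [0, 0, 0]
  ],
  "turn": [0, 0, 0, 0]
}}

```text
time: 15.8
ee_pos: [0.4896, 0.207, 0.0407]
eef_rot: [0.728, 0.686, 0.0, 0.0]
ft_force: [0.4, 0.1, -0.1]
width: 0.0117
grip_force: 15.0
```

Request:
{"name": "step_arm", "arguments": {
  "delta_pos": [
    [0, 0, 0],
    [0, 0, 0],
    [0, 0, 0],
    [0, 0, 0]
  ],
  "turn": [0, 0, 0, 0],
  "grip": 0.81
}}

```text
time: 16.2
ee_pos: [0.4896, 0.2071, 0.0408]
eef_rot: [0.728, 0.686, 0.0, 0.0]
ft_force: [0.4, 0.7, -0.3]
width: 0.0164
grip_force: 0.0
```

Request:
{"name": "step_arm", "arguments": {
  "delta_pos": [
    [0, 0, 0.3],
    [0, 0, 1],
    [0, 0, 1],
    [0, 0, 1],
    [0, 0, 0.3],
    [0, 0, 0],
    [0, 0, 0]
  ],
  "turn": [0, 0, 0, 0, 0, 0, 0]
}}

```text
time: 16.9
ee_pos: [0.4891, 0.2069, 0.1299]
eef_rot: [0.728, 0.686, -0.0, -0.0]
ft_force: [0.1, -0.2, -0.3]
width: 0.0169
grip_force: 0.0
```

Run:
```python
from h import *
s=read_state();print(s['ee_pos'],s['width'],s['ft_force'])
c=grab('wrist');x=np.load('jig.npy')
for p in [(.0615,.039,.013),(.0385,.039,.013),(.05,.074,.0065),(.05,.079,.014)]:print(proj(c,plate(x[:2],x[2],.31,p)).round(1))
a=cv2.resize(c['image'][90:300,220:420,::-1],None,fx=2.8,fy=2.8,interpolation=cv2.INTER_CUBIC)
cv2.imwrite('pics/w7.png',a)
```

```text
[0.48912566 0.20687108 0.12993566] 0.016853985333762287 [ 0.05982018 -0.19949212 -0.28780524]
[332.7 196.1]
[300.4 194.4]
[319.5 141.9]
[316.  134.1]
```

View pics/w7.png

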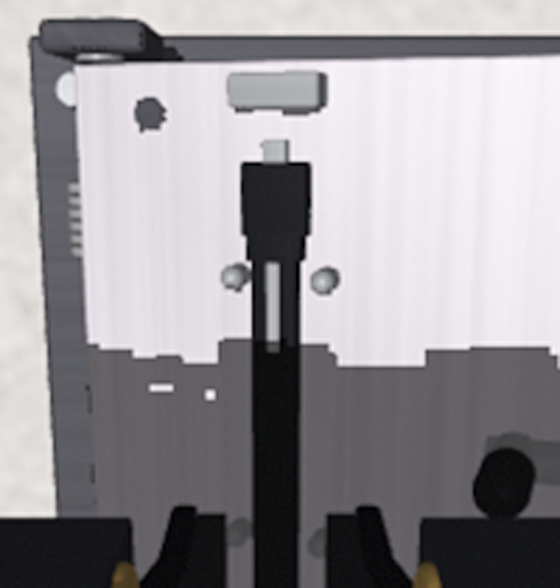

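The temple lies between the pins, with the shaft at about column 275 of the crop, pins at (235,277) and (325,280), and the stub (275,150) just short of the stop. Next is a numeric check of flatness, the plate and the knob positions.

```bash
cat >> h.py <<'E'
def loc(c,x,t):
    V=c['view'];K=c['mtx'];v,u=np.mgrid[:480,:640];z=c['z_map']
    cam=np.stack([(u-K[0,2])/K[0,0]*z,-(v-K[1,2])/K[1,1]*z,-z],-1);P=(cam-V[:3,3])@V[:3,:3]
    L=(P-np.r_[x[:2],0])@rz(x[2])-[-.085,0,.046]
    return np.stack([L[...,0]*np.cos(t)+L[...,2]*np.sin(t),L[...,1],-L[...,0]*np.sin(t)+L[...,2]*np.cos(t)],-1)
E
python3 - <<'E'
from h import *
x=np.load('jig.npy');c=grab('wrist');print(x)
Q=loc(c,x,.31)
b=lambda r0,r1,c0,c1:Q[90+int(r0/2.8):90+int(r1/2.8),220+int(c0/2.8):220+int(c1/2.8)].reshape(-1,3)
for n,a in dict(plateL=(300,330,120,200),plateR=(280,340,350,480),plateFar=(130,200,400,540),shaftL=(300,500,256,266),shaftR=(300,500,287,296),butt=(175,225,250,300)).items():
    q=b(*a);print(n,np.median(q,0).round(4))
print('pins left/right px',[np.array(p)/2.8+[220,90] for p in [(235,277),(325,280),(503,482),(276,112),(276,140)]])
for p in [(.0385,.039,.013),(.0615,.039,.013),(.1089,0,.042)]:print(proj(c,plate(x[:2],x[2],.31,p)).round(1))
for t in(.31,.25,.2,.15,.1,.05,0,-.01):print(t,plate(x[:2],x[2],t,(.109,0,.024)).round(4))
E
```

```text
[ 0.52896004  0.19786721 -0.06241425  0.3097426  -0.00093117]
plateL [0.0164 0.0314 0.0054]
plateR [0.0835 0.0364 0.0054]
plateFar [0.0944 0.0705 0.0054]
shaftL [0.0461 0.0125 0.0103]
shaftR [0.0539 0.0128 0.0103]
butt [0.0497 0.0618 0.0104]
pins left/right px [array([303.92857143, 188.92857143]), array([336.07142857, 190.        ]), array([399.64285714, 262.14285714]), array([318.57142857, 130.        ]), array([318.57142857, 140.        ])]
[300.7 194.2]
[333. 196.]
[396.5 273.7]
0.31 [0.5404 0.1972 0.1021]
0.25 [0.5436 0.197  0.0962]
0.2 [0.546  0.1968 0.0912]
0.15 [0.5481 0.1967 0.086 ]
0.1 [0.55   0.1966 0.0808]
0.05 [0.5516 0.1965 0.0754]
0 [0.5529 0.1964 0.07  ]
-0.01 [0.5531 0.1964 0.0689]
```

Run:
```python
from h import *
x=np.load('jig.npy')
for n in('wrist','top'):
    c=grab(n);Q=loc(c,x,.31)
    k=(c['z_map']>0)&(abs(Q[...,0]-.109)<.02)&(abs(Q[...,1])<.02)&(Q[...,2]>.036)&(Q[...,2]<.05)
    v,u=np.nonzero(k);print(n,k.sum())
    if k.sum():print(np.percentile(Q[k],[3,50,97],axis=0).round(4),u.min(),u.max(),v.min(),v.max())
    for s in (-.079,.079):  # end stop & plate edges
        pass
    e=(c['z_map']>0)&(abs(Q[...,2]-.005)<.004)&(Q[...,0]>.1)&(Q[...,0]<.13)
    print('plate y extent',Q[e][:,1].min(),Q[e][:,1].max())
```

```text
wrist 343
[[0.1049 0.0002 0.0368]
 [0.1103 0.0056 0.0415]
 [0.1154 0.0097 0.0441]] 390 410 255 274
plate y extent -0.014727568712731525 0.09382560859469617
top 0
plate y extent -0.08650137218526027 0.0006092574195571063
```

Request:
{"name": "step_arm", "arguments": {
  "delta_pos": [
    [0.2, -0.05, 0],
    [0.2, -0.05, 0],
    [0.2, -0.05, 0],
    [0.2, -0.05, 0],
    [0.2, -0.05, 0],
    [0.2, -0.03, 0],
    [0.2, 0, 0],
    [0.2, 0, 0],
    [0.2, 0, 0],
    [0.28, 0, 0],
    [0, 0, 0],
    [0, 0, 0]
  ],
  "turn": [1, 1, 1, 1, 1, 1, 1, 1, 1, 1, 1, 1],
  "grip": 0.68
}}

```text
time: 18.3
ee_pos: [0.5414, 0.1998, 0.1299]
eef_rot: [0.093, 0.996, -0.0, -0.001]
ft_force: [-0.9, 0.1, 0.3]
width: 0.0281
grip_force: 0.0
```

Request:
{"name": "step_arm", "arguments": {
  "delta_pos": [
    [0, 0, 0],
    [0, 0, 0],
    [0, 0, 0]
  ],
  "turn": [0.8, 0.27, 0]
}}

```text
time: 18.6
ee_pos: [0.5413, 0.1999, 0.1301]
eef_rot: [0.031, 1.0, -0.0, -0.0]
ft_force: [-0.4, -0.2, 0.5]
width: 0.0279
grip_force: 0.0
```

Run:
```python
from h import *
x=np.load('jig.npy');s=read_state();q=s['eef_rot'];print(s['ee_pos'],s['width'],2*np.arctan2(q[1],q[0])-np.pi/2,s['joint_positions'].round(2))
c=grab('wrist');Q=loc(c,x,.31);V=c['view'];print('cam',(-V[:3,:3].T@V[:3,3]).round(3))
for lo in np.arange(.02,.1,.01):
    k=(c['z_map']>0)&(abs(Q[...,0]-.109)<.03)&(abs(Q[...,1])<.04)&(Q[...,2]>lo)&(Q[...,2]<lo+.01)
    if k.sum():print(lo.round(3),k.sum(),np.percentile(Q[k],[2,50,98],axis=0).round(4).tolist())
k=(c['z_map']>0)&(abs(Q[...,2]-.005)<.003)&(Q[...,0]>.02)&(Q[...,0]<.155)
print('plate',Q[k].min(0),Q[k].max(0),np.median(Q[k],0))
```

```text
[0.54132878 0.19987688 0.13011191] 0.02792394792010352 1.509385355058873 [-0.57  0.27  0.17  1.68 -0.05  1.2   1.11]
cam [0.471 0.205 0.324]
0.02 27 [[0.1177, 0.0025, 0.0201], [0.1281, 0.0044, 0.0203], [0.1382, 0.0063, 0.0208]]
0.03 59 [[0.1039, -0.0017, 0.0371], [0.1104, 0.0037, 0.0392], [0.1156, 0.0101, 0.04]]
0.04 282 [[0.1046, -0.0004, 0.0402], [0.1098, 0.0042, 0.042], [0.1144, 0.0095, 0.0439]]
0.07 6 [[0.1302, -0.0106, 0.0791], [0.1316, 0.0173, 0.0794], [0.1344, 0.0174, 0.0799]]
0.08 288 [[0.1181, -0.0187, 0.0805], [0.1203, -0.0105, 0.0867], [0.1338, 0.0255, 0.0898]]
0.09 487 [[0.12, -0.019, 0.0903], [0.1227, -0.0105, 0.0952], [0.1319, 0.0256, 0.0999]]
plate [ 0.02000004 -0.08572821  0.00263342] [0.145584   0.09433117 0.00799739] [0.08126373 0.0043135  0.00535043]
```

Request:
{"name": "step_arm", "arguments": {
  "delta_pos": [
    [0, 0.03, -0.5],
    [0, 0, -0.8],
    [0, 0, -0.8],
    [0, 0, -0.4],
    [0, 0, -0.26],
    [0, 0, 0],
    [0, 0, 0]
  ],
  "turn": [0, 0, 0, 0, 0, 0, 0]
}}

```text
time: 19.35
ee_pos: [0.542, 0.2009, 0.0623]
eef_rot: [0.031, 1.0, 0.0, 0.0]
ft_force: [-0.4, 1.1, 0.0]
width: 0.0282
grip_force: 0.0
```

Request:
{"name": "step_arm", "arguments": {
  "delta_pos": [
    [0, 0, 0],
    [0, 0, 0],
    [0, 0, 0],
    [0, 0, 0],
    [0, 0, 0]
  ],
  "turn": [0, 0, 0, 0, 0],
  "grip": 1,
  "newtons": 10
}}

```text
time: 19.85
ee_pos: [0.5419, 0.2008, 0.0621]
eef_rot: [0.031, 1.0, 0.0, 0.0]
ft_force: [-0.2, -0.1, 2.6]
width: 0.0117
grip_force: 10.0
```

Request:
{"name": "step_arm", "arguments": {
  "delta_pos": [
    [0, 0, 0],
    [0, 0, 0],
    [0, 0, 0]
  ],
  "turn": [0, 0, 0],
  "grip": 1,
  "newtons": 45
}}

```text
time: 20.15
ee_pos: [0.5419, 0.2008, 0.0621]
eef_rot: [0.031, 1.0, 0.0, 0.0]
ft_force: [-0.3, -0.9, 4.9]
width: 0.0108
grip_force: 45.0
```

Request:
{"name": "step_arm", "arguments": {
  "delta_pos": [
    [0.07, 0, -0.12],
    [0.06, -0.01, -0.12],
    [0.05, 0, -0.1],
    [0.05, 0, -0.1],
    [0.04, -0.01, -0.1],
    [0.04, 0, -0.1],
    [0, 0, 0],
    [0, 0, 0]
  ],
  "turn": [0, 0, 0, 0, 0, 0, 0, 0]
}}

```text
time: 20.95
ee_pos: [0.5501, 0.2004, 0.0468]
eef_rot: [0.031, 1.0, 0.0, 0.001]
ft_force: [-0.7, -1.9, 13.2]
width: 0.011
grip_force: 44.9
```

Request:
{"name": "step_arm", "arguments": {
  "delta_pos": [
    [0.04, 0, -0.1],
    [0.03, 0, -0.1],
    [0.03, 0, -0.1],
    [0.03, -0.01, -0.1],
    [0, 0, 0],
    [0, 0, 0]
  ],
  "turn": [0, 0, 0, 0, 0, 0]
}}

```text
time: 21.55
ee_pos: [0.5539, 0.2001, 0.0374]
eef_rot: [0.031, 1.0, 0.001, 0.001]
ft_force: [-0.4, -2.1, 14.7]
width: 0.0108
grip_force: 44.7
```

Request:
{"name": "step_arm", "arguments": {
  "delta_pos": [
    [0.02, 0, -0.06],
    [0.01, 0, -0.06],
    [0, 0, 0],
    [0, 0, 0]
  ],
  "turn": [0, 0, 0, 0]
}}

```text
time: 21.95
ee_pos: [0.555, 0.2001, 0.0345]
eef_rot: [0.031, 1.0, 0.001, 0.001]
ft_force: [0.6, -2.7, 14.6]
width: 0.0113
grip_force: 44.5
```

```bash
cat > tilt.py <<'E'
from h import *
x=np.load('jig.npy');x[1]+=.0033
s=read_state();print(s['ee_pos'].round(4),s['ft_force'].round(1),s['grip_force'])
for n in('wrist','scene'):
    c=grab(n);Q=loc(c,x,0)
    for r in range(3): # plane fit on plate region at current tilt guess
        k=(c['z_map']>0)&(Q[...,0]>.02)&(Q[...,0]<.13)&((abs(Q[...,1]-.05)<.03)|(abs(Q[...,1]+.05)<.03))&(Q[...,2]>-.005)&(Q[...,2]<.06)
        A=Q[k]
        if len(A)<50: break
    if len(A)>50:
        m=np.ones(len(A),bool)
        for _ in range(8):
            p=np.polyfit(A[m,0],A[m,2],1); r=abs(A[:,2]-np.polyval(p,A[:,0])); m=r<max(.0015,np.median(r))
        print(n,len(A),m.sum(),'tilt',np.arctan(p[0]).round(4),p.round(4))
    else: print(n,len(A))
E
python3 tilt.py
```

```text
[0.555  0.2001 0.0345] [ 0.6 -2.7 14.6] 44.540989408269525
wrist 48187 38647 tilt 0.0484 [0.0485 0.0056]
scene 2849 2250 tilt 0.0495 [0.0495 0.005 ]
```

Tilt is 0.049, about 5.3 mm left at the knob.

Request:
{"name": "step_arm", "arguments": {
  "delta_pos": [
    [0.01, 0, -0.06],
    [0.01, 0, -0.06],
    [0.01, 0, -0.04],
    [0, 0, 0],
    [0, 0, 0]
  ],
  "turn": [0, 0, 0, 0, 0]
}}

```text
time: 22.55
ee_pos: [0.556, 0.2001, 0.0308]
eef_rot: [0.031, 1.0, 0.001, 0.002]
ft_force: [1.1, -3.3, 17.3]
width: 0.0107
grip_force: 44.5
```

Request:
{"name": "step_arm", "arguments": {
  "delta_pos": [
    [0, 0, -0.02],
    [0, 0, -0.02],
    [0, 0, 0],
    [0, 0, 0]
  ],
  "turn": [0, 0, 0, 0]
}}

```text
time: 22.95
ee_pos: [0.5563, 0.2001, 0.03]
eef_rot: [0.031, 1.0, 0.001, 0.002]
ft_force: [0.9, -2.7, 16.6]
width: 0.0108
grip_force: 44.5
```

```bash
python3 tilt.py
```

```text
[0.5563 0.2001 0.03  ] [ 0.9 -2.7 16.6] 44.51686986722052
wrist 49956 39988 tilt 0.0081 [0.0081 0.0056]
scene 2881 2293 tilt 0.008 [0.008 0.005]
```

Request:
{"name": "step_arm", "arguments": {
  "delta_pos": [
    [0, 0, -0.02],
    [0, 0, 0],
    [0, 0, 0]
  ],
  "turn": [0, 0, 0]
}}

```text
time: 23.35
ee_pos: [0.5565, 0.2001, 0.0296]
eef_rot: [0.031, 1.0, 0.001, 0.002]
ft_force: [0.7, -2.6, 16.3]
width: 0.0109
grip_force: 44.4
```

Request:
{"name": "step_arm", "arguments": {
  "delta_pos": [
    [0, 0, -0.02],
    [0, 0, 0],
    [0, 0, 0]
  ],
  "turn": [0, 0, 0]
}}

```text
time: 23.65
ee_pos: [0.5566, 0.2, 0.0291]
eef_rot: [0.031, 1.0, 0.001, 0.002]
ft_force: [1.6, -3.7, 17.1]
width: 0.0107
grip_force: 44.5
```

```bash
python3 tilt.py
```

```text
[0.5566 0.2    0.0291] [ 1.6 -3.7 17.1] 44.4713578093797
wrist 50361 40414 tilt 0.0003 [0.0003 0.0056]
scene 2892 2303 tilt -0.0002 [-0.0002  0.005 ]
```

Request:
{"name": "step_arm", "arguments": {
  "delta_pos": [
    [0, 0, -0.015],
    [0, 0, 0],
    [0, 0, 0]
  ],
  "turn": [0, 0, 0]
}}

```text
time: 24.05
ee_pos: [0.5566, 0.2001, 0.0289]
eef_rot: [0.031, 1.0, 0.001, 0.002]
ft_force: [1.3, -2.4, 18.0]
width: 0.0111
grip_force: 44.5
```

Request:
{"name": "step_arm", "arguments": {
  "delta_pos": [
    [0, 0, -0.01],
    [0, 0, 0],
    [0, 0, 0]
  ],
  "turn": [0, 0, 0]
}}

```text
time: 24.35
ee_pos: [0.5566, 0.2001, 0.0288]
eef_rot: [0.031, 1.0, 0.001, 0.002]
ft_force: [0.4, -3.1, 20.2]
width: 0.0105
grip_force: 44.5
```

Request:
{"name": "step_arm", "arguments": {
  "delta_pos": [
    [0, 0, -0.01],
    [0, 0, 0],
    [0, 0, 0]
  ],
  "turn": [0, 0, 0]
}}

```text
time: 24.65
ee_pos: [0.5566, 0.2001, 0.0287]
eef_rot: [0.031, 1.0, 0.001, 0.002]
ft_force: [-0.7, -3.9, 21.4]
width: 0.0111
grip_force: 44.5
```

Request:
{"name": "step_arm", "arguments": {
  "delta_pos": [
    [0, 0, -0.01],
    [0, 0, 0],
    [0, 0, 0]
  ],
  "turn": [0, 0, 0]
}}

```text
time: 24.95
ee_pos: [0.5567, 0.2001, 0.0287]
eef_rot: [0.031, 1.0, 0.001, 0.002]
ft_force: [-1.0, -4.4, 21.6]
width: 0.0108
grip_force: 44.5
```

Request:
{"name": "step_arm", "arguments": {
  "delta_pos": [
    [0.06, -0.004, 0],
    [0.06, -0.004, 0],
    [0.06, -0.004, 0],
    [0, 0, 0]
  ],
  "turn": [0, 0, 0, 0]
}}

```text
time: 25.35
ee_pos: [0.5611, 0.1998, 0.0287]
eef_rot: [0.031, 1.0, 0.001, 0.002]
ft_force: [-1.4, -3.9, 22.7]
width: 0.0111
grip_force: 44.5
```

Request:
{"name": "step_arm", "arguments": {
  "delta_pos": [
    [0.04, -0.003, 0],
    [0.04, -0.003, 0],
    [0, 0, 0]
  ],
  "turn": [0, 0, 0]
}}

```text
time: 25.65
ee_pos: [0.563, 0.1997, 0.0286]
eef_rot: [0.031, 1.0, 0.001, 0.002]
ft_force: [-1.1, -3.6, 22.7]
width: 0.0107
grip_force: 44.5
```

Request:
{"name": "step_arm", "arguments": {
  "delta_pos": [
    [0.04, -0.003, 0],
    [0.04, -0.003, 0],
    [0.04, -0.003, 0],
    [0, 0, 0]
  ],
  "turn": [0, 0, 0, 0]
}}

```text
time: 26.05
ee_pos: [0.566, 0.1995, 0.0286]
eef_rot: [0.031, 1.0, 0.001, 0.002]
ft_force: [-1.7, -4.0, 22.9]
width: 0.0109
grip_force: 44.5
```

Request:
{"name": "step_arm", "arguments": {
  "delta_pos": [
    [0.04, -0.003, 0],
    [0.04, -0.003, 0],
    [0.04, -0.003, 0],
    [0, 0, 0]
  ],
  "turn": [0, 0, 0, 0]
}}

```text
time: 26.45
ee_pos: [0.569, 0.1993, 0.0286]
eef_rot: [0.031, 1.0, 0.001, 0.002]
ft_force: [-0.5, -2.6, 23.4]
width: 0.0107
grip_force: 44.5
```

Request:
{"name": "step_arm", "arguments": {
  "delta_pos": [
    [0.04, -0.003, 0],
    [0.02, 0, 0],
    [0, 0, 0]
  ],
  "turn": [0, 0, 0]
}}

```text
time: 26.75
ee_pos: [0.5704, 0.1993, 0.0286]
eef_rot: [0.031, 1.0, 0.001, 0.002]
ft_force: [-1.5, -3.1, 23.1]
width: 0.0107
grip_force: 44.5
```

Request:
{"name": "step_arm", "arguments": {
  "delta_pos": [
    [0.03, -0.002, 0],
    [0, 0, 0]
  ],
  "turn": [0, 0]
}}

```text
time: 26.95
ee_pos: [0.5711, 0.1992, 0.0286]
eef_rot: [0.031, 1.0, 0.001, 0.002]
ft_force: [-1.4, -3.5, 23.3]
width: 0.011
grip_force: 44.5
```

Request:
{"name": "step_arm", "arguments": {
  "delta_pos": [
    [0.03, -0.002, 0],
    [0, 0, 0]
  ],
  "turn": [0, 0]
}}

```text
time: 27.15
ee_pos: [0.5719, 0.1992, 0.0286]
eef_rot: [0.031, 1.0, 0.001, 0.002]
ft_force: [-1.7, -3.4, 22.5]
width: 0.0108
grip_force: 44.5
```

Request:
{"name": "step_arm", "arguments": {
  "delta_pos": [
    [0.02, -0.001, 0],
    [0, 0, 0]
  ],
  "turn": [0, 0]
}}

```text
time: 27.35
ee_pos: [0.5723, 0.1991, 0.0286]
eef_rot: [0.031, 1.0, 0.001, 0.002]
ft_force: [-1.5, -3.9, 23.9]
width: 0.0107
grip_force: 44.5
```

Request:
{"name": "step_arm", "arguments": {
  "delta_pos": [
    [0.03, -0.002, 0],
    [0, 0, 0]
  ],
  "turn": [0, 0]
}}

```text
time: 27.55
ee_pos: [0.5724, 0.1992, 0.0285]
eef_rot: [0.031, 1.0, 0.001, 0.001]
ft_force: [-5.7, -3.2, 24.7]
width: 0.0107
grip_force: 44.5
```

Request:
{"name": "step_arm", "arguments": {
  "delta_pos": [
    [0.03, -0.002, 0],
    [0, 0, 0]
  ],
  "turn": [0, 0]
}}

```text
time: 27.75
ee_pos: [0.5725, 0.1991, 0.0284]
eef_rot: [0.031, 1.0, 0.001, 0.001]
ft_force: [-7.6, -4.3, 26.9]
width: 0.0106
grip_force: 44.4
```

```bash
python3 tilt.py
python3 - <<'E'
from h import *
x=np.load('jig.npy');x[1]+=.0033
for n in('wrist','scene','top'):
    c=load(n) if n!='top' else grab(n);Q=loc(c,x,0)
    k=(c['z_map']>0)&(abs(Q[...,0]-.12)<.025)&(abs(Q[...,1])<.009)&(Q[...,2]>.034)&(Q[...,2]<.046)
    if k.sum():print(n,k.sum(),np.percentile(Q[k],[3,50,97],axis=0).round(4).tolist())
E
```

```text
[0.5725 0.1991 0.0284] [-7.6 -4.3 26.9] 44.439841601997614
wrist 62124 50630 tilt -0.003 [-0.003   0.0056]
scene 2412 2068 tilt -0.0017 [-0.0017  0.0049]
wrist 651 [[0.1188, -0.0084, 0.0345], [0.1198, 0.0001, 0.0398], [0.1227, 0.0083, 0.0449]]
scene 92 [[0.1206, -0.0084, 0.0342], [0.1294, 0.0027, 0.0393], [0.1385, 0.0087, 0.0444]]
```

The bolt has hit its end after about 15.8 mm of travel. I'll ease off, let go and lift clear.

Request:
{"name": "step_arm", "arguments": {
  "delta_pos": [
    [-0.04, 0, 0.03],
    [0, 0, 0],
    [0, 0, 0]
  ],
  "turn": [0, 0, 0]
}}

```text
time: 28.2
ee_pos: [0.5723, 0.1991, 0.0288]
eef_rot: [0.031, 1.0, 0.001, 0.002]
ft_force: [-2.3, -2.6, 18.6]
width: 0.0109
grip_force: 44.5
```

Request:
{"name": "step_arm", "arguments": {
  "delta_pos": [
    [0, 0, 0],
    [0, 0, 0],
    [0, 0, 0],
    [0, 0, 0],
    [0, 0, 0]
  ],
  "turn": [0, 0, 0, 0, 0],
  "grip": 0.68
}}

```text
time: 28.7
ee_pos: [0.5703, 0.1988, 0.026]
eef_rot: [0.031, 1.0, -0.0, -0.0]
ft_force: [-1.3, -0.1, -0.2]
width: 0.0273
grip_force: 0.0
```

Request:
{"name": "step_arm", "arguments": {
  "delta_pos": [
    [0, 0, 0.3],
    [0, 0, 0.7],
    [0, 0, 1],
    [0, 0, 1],
    [0, 0, 1],
    [0, 0, 0.5],
    [0, 0, 0],
    [0, 0, 0]
  ],
  "turn": [0, 0, 0, 0, 0, 0, 0, 0]
}}

```text
time: 29.5
ee_pos: [0.5702, 0.1988, 0.1381]
eef_rot: [0.031, 1.0, -0.0, -0.0]
ft_force: [0.1, 0.2, -0.8]
width: 0.028
grip_force: 0.0
```

```bash
python3 tilt.py
python3 - <<'E'
from h import *
x=np.load('jig.npy');x[1]+=.0033
c=load('wrist');Q=loc(c,x,0)
f=lambda k:print(k.sum(),np.percentile(Q[k],[2,50,98],axis=0).round(4).tolist())
z=c['z_map']>0
f(z&(abs(Q[...,0]-.12)<.025)&(abs(Q[...,1])<.012)&(Q[...,2]>.034)&(Q[...,2]<.046))
dark=c['image'].max(2)<60
for y0,y1 in((-.028,-.01),(0,.02),(.045,.055),(.058,.07),(.07,.085)):
    print(y0);k=z&(abs(Q[...,0]-.05)<.02)&(Q[...,1]>y0)&(Q[...,1]<y1)&(Q[...,2]>.008)&(Q[...,2]<.014)
    if k.any():f(k)
E
```

```text
[0.5702 0.1988 0.1381] [ 0.1  0.2 -0.8] 0.0
wrist 24648 19977 tilt 0.009 [0.009  0.0057]
scene 3464 2671 tilt 0.008 [0.008  0.0051]
268 [[0.1186, -0.0044, 0.0357], [0.123, 0.0011, 0.0428], [0.1291, 0.0066, 0.0452]]
-0.028
494 [[0.0394, -0.0276, 0.009], [0.0494, -0.0197, 0.011], [0.0632, -0.0104, 0.0133]]
0
508 [[0.0438, 0.0003, 0.0096], [0.0499, 0.0102, 0.011], [0.0555, 0.0195, 0.0125]]
0.045
324 [[0.0411, 0.0453, 0.0093], [0.0492, 0.0504, 0.011], [0.0575, 0.0549, 0.0125]]
0.058
358 [[0.041, 0.0582, 0.0094], [0.0492, 0.0631, 0.0109], [0.0574, 0.0692, 0.0124]]
0.07
120 [[0.0407, 0.0701, 0.0081], [0.0498, 0.0797, 0.0104], [0.0609, 0.0811, 0.0138]]
```

```bash
python3 -c "
from bench import *
print(close_job())"
```

```text
the job is handed in; nothing more can be done
None
```

I handed the job in at about 30 s with the temple flat in its nest, the bolt pushed to its end, and the plate locked level at about 0.008 rad by camera; the hand-in returned no verdict.

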